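# Load the turning blanks, then hold the swing mirror so the camera sees the crate's disc

## Task

Stand the two loose turning blanks upright in the two empty cells of the plywood crate, one per cell, and let go of them. Then take the black pin of the swing mirror on the inspection stand and turn the mirror until the stand's camera, looking into it, sees the brass disc on the crate's end about in the middle of the mirror. The mirror springs back if released, so finish while still holding its pin steady at that angle; leave the blank already in the crate, the pot and the chisel where they are.

Things in the scene. Friction and masses are not known exactly. Their poses are not given: they have to be found in the camera images.
- blank1_c (a point): centre (65 mm up) of one loose turning blank: a plain wooden square post 44 x 44 x 130 mm, about 160 g, standing on the bench; z axis along its length, x and y axes square to its side faces
- blank2_c (a point): centre (65 mm up) of the other loose turning blank, the same as blank1
- stored_c (a point): centre of the third, identical blank, already standing loose in the crate's middle cell: leave it
- crate: open plywood crate fixed on the bench, 82 (x) x 246 (y) x 50 mm high, walls and floor 6 mm; two cross walls make a row of three equal cells along its y axis, each about 70 x 74 mm inside, centred at y = -80, 0 and +80 mm; origin at the centre of its underside
- cell_near_disc (a point): centre of the floor (6 mm above the bench) of the empty cell beside the disc, crate y = +80 mm
- cell_far_end (a point): centre of the floor (6 mm above the bench) of the empty cell at the other end, crate y = -80 mm
- disc (a point): centre of the face of the brass disc, 36 mm across, on the outside of the crate's +y end wall, 30 mm above the bench, facing crate +y; the camera must see this
- stand: inspection stand fixed on the bench: steel base 270 x 85 x 10 mm with the swing mirror at one end and a small camera on a post (top 78 mm above the bench) at the other. Origin on the mirror's vertical turning axis, at bench height; x axis from the mirror towards the camera, z up
- lens (a point): front of the camera's lens, 172 mm from the mirror axis along stand +x and 60 mm above the bench; it looks along stand -x straight at the mirror axis
- mirror (a joint): angle a (rad) of the swing mirror, 0 to 1.25, about the vertical axis at the stand's origin. At 0, its rest, the mirror faces the camera squarely; growing values turn it clockwise seen from above, towards the crate. A light spring (0.25 N m per rad, 1 to 3 N at the pin) pulls it back to 0. The camera's line of sight leaves the mirror at 2a clockwise from stand +x
- pin (a point): middle of the black upright pin, 16 mm diameter and 50 mm tall (115 to 165 mm above the bench), by which the mirror is turned. It stands on an arm 90 mm behind the mirror's face: 90 mm from the turning axis, opposite to where the mirror faces. This point is 140 mm above the bench
- face (a point): centre of the mirror's face, 65 mm above the bench on the turning axis (which lies in the face); its x axis is the way the face looks. The upright glass is 70 mm wide, its white frame 82 mm wide, from 20 to 110 mm above the bench
- sightline: nothing to be seen: the camera's line of sight after the mirror. Origin on the mirror axis at bench height; its x axis runs level along the reflected line of sight, so the disc is in mid-mirror for the camera when it lies on this x axis seen from above
- pot_c (a point): middle of a yellow plastic pot with an orange lid, 60 mm across and 75 mm tall, a bystander
- chisel: a chisel with a green handle, about 290 mm long, lying on the bench, a bystander; origin under its ferrule, x axis towards the blade
Mind the look-alikes: they are no part of the job. What is shaped like the part that bears blank1_c but blue or pink is not meant.

How it is judged (in metres and radians):
On the way, in this order (a step that is already met when the one before it is completed fails the run):
1. both loose blanks stand in the two empty cells, one each, and are let go ((((x of blank1_c in the frame of crate between -0.025 and 0.025 m and y of blank1_c in the frame of crate between 0.055 and 0.105 m and z of blank1_c in the frame of crate below 0.076 m and angle between blank1_c's own z axis and vertical below 0.1 rad) and (x of blank2_c in the frame of crate between -0.025 and 0.025 m and y of blank2_c in the frame of crate between -0.105 and -0.055 m and z of blank2_c in the frame of crate below 0.076 m and angle between blank2_c's own z axis and vertical below 0.1 rad)) or ((x of blank1_c in the frame of crate between -0.025 and 0.025 m and y of blank1_c in the frame of crate between -0.105 and -0.055 m and z of blank1_c in the frame of crate below 0.076 m and angle between blank1_c's own z axis and vertical below 0.1 rad) and (x of blank2_c in the frame of crate between -0.025 and 0.025 m and y of blank2_c in the frame of crate between 0.055 and 0.105 m and z of blank2_c in the frame of crate below 0.076 m and angle between blank2_c's own z axis and vertical below 0.1 rad))) and contact force between the fingers and blank1 below 0.05 N and contact force between the fingers and blank2 below 0.05 N), for 0.3 s.
2. the gripper holds the mirror steady where the camera sees the disc (y of disc in the frame of sightline between -0.03 and 0.03 m and x of disc in the frame of sightline above 0.05 m and contact force between the fingers and mirror above 0.4 N and velocity of joint mirror between -0.1 and 0.1 rad/s), for 0.5 s.
At the end, for the whole second after the job is handed in: Loose blanks stand in the two end cells, one each (within 25 mm of centre, on the floor, upright within 0.1 rad), let go, at rest; the fingers bear on the still mirror (over 0.4 N) and, seen from above, the disc's centre is within 30 mm of the camera's reflected line of sight (all of step 1 and all of step 2 and linear speed of each of blank1, blank2 below 0.02 m/s); the arm keeps its last pose, push and grip.
It fails at once if the blank already in the crate is lifted, or pushed over (distance of stored_c from where it was at the start of the episode above 0.025 m or angle between stored_c's own z axis and vertical above 0.3 rad).
It fails at once if the pot is moved more than 30 mm (distance of pot_c from where it was at the start of the episode above 0.03 m).
It fails at once if the chisel is moved more than 30 mm (distance of chisel from where it was at the start of the episode above 0.03 m).
It also fails if it takes over 61 s, if anything falls off the work surface, if the arm or the gripper's body presses on something with over 40 N, if the wrist force passes 120 N, or if a joint passes its speed limit or range.

## Robot

A 6-joint arm with a two-finger parallel gripper is mounted at the origin on the work surface. World frame = base frame: x ahead of the robot, y to its left, z up, the work surface at z = 0. Lengths are in m, angles in degrees, forces in N, time in s.
With the tool pointing down it reaches from about 0.4 to 0.825 m from the base axis. Payload 7 kg.
Tool frame: the origin (TCP) lies at the very end of the fingers, on their centre line; the grasp point (between the pads) lies tcp_to_grasp behind it (tcp_to_grasp is the distance from the TCP to the grasp point, in m); x points along the fingers, y is the direction in which the jaws open and shut, and the axes are right-handed (so a half turn about x gives the same grasp; the last joint's range is limited). The gripper opens to 88 mm and grips with 3 to 60 N. Pads are 19 mm wide; open, the fingers measure 130 mm over their backs; the gripper's body (78 mm by 193 mm) begins 47 mm behind the grasp point.
Start: joints at [-59.181, 20.546, 0.682, 0, -70.136, -16.507], TCP at [0.167, -0.654, 0.227] pointing down, gripper open.
Joint ranges: [-176.03, 176.03], [-82.01, 121.73], [-58.28, 71.71], [-173.87, 95.51], [-174.79, -0.11], [-173.66, 173.66]. Speed limits (degrees/s): [136.94, 136.94, 172.46, 180, 180, 180].

## Interface

Orientations are given as [roll, pitch, yaw] about the fixed x, y, z axes, in that order (R = Rz(yaw) Ry(pitch) Rx(roll)).
In Python, from plant import * gives the robot as it stands. The module is installed in compiled form; this text tells all that it offers.
- The arm moves only by the shell command python3 -m pendant 'ROWS'. ROWS is JSON, a list of rows, each an object with "claw": the finger opening in mm, from 0 to 87.6; "linear": the shift along the tool's x, y, z in mm, a list of three; "twist": the turn about the tool's x in rad. In form: [{"claw": claw, "linear": [tx, ty, tz], "twist": twist}, ...]. A call has exactly 10 rows; each row shifts and turns the commanded pose from where the row before left it, along the tool's axes as they then stand; what a row does not reach is not made up. A row lasts 1/12 s, in which the tool goes at most 41.7 mm and 7.16 degrees, less where a joint would pass 70% of its speed; a pose out of reach is approached as far as the arm can. A call with a gripper value outside its range is refused whole. The fingers move at their own pace and stop on an object; the grip force is fixed at half the most. Time passes only in rows, so rows that do not move let the fingers close, or fill a call up. It gives the time, the measured TCP pose, the force and the opening at its end, in the units of the state.
- get_obs(): the state, without advancing time (a new reading comes with each control period).
- snapshot(name): name is "scene" or "top" or "wrist"; returns (picture, depth): 400x640x3 uint8, red, green, blue; 400x640 float32, m along the optical axis (not along the pixel's ray), 0 where there is no reading.
- camera_params(name): a dict with "fx", "fy", "cx", "cy" (pixels), "rvec" (rotation vector, rad) and "tvec" (3), from world to camera coordinates, as OpenCV has them. Camera axes: x right, y down, z forward; pixel columns grow to the right and rows downward; lengths in m; the calibration is good to about 2 mm. A picture is of the moment at which its call begins: read the wrist's pose just before it. camera_params takes no time and is no camera call; for the wrist camera it gives the pose at the moment of the call.
- close_job(): hands the job in, once; it reports no verdict.
Trained networks look in the newest picture that a camera, given by its name, has taken for a name from the list of things; names that differ only in an ending like _2 or _b are one class to them, and where a whole thing is asked for, a point or a joint stands for the part that bears it (a point fixed in the world has none). Each returns a list of dicts, best first, with "confidence" (0 to 1); they miss things now and then, are a little off and sometimes report something else, mostly with a low value. They report only what shows in the picture. A call takes as long as a camera call. They do not tell look-alikes from the thing itself.
- boxes_of(camera, target): "xy" ([column, row] in pixels, amid what is visible of it).
The state is a dict: "clock": time; "joint_pos": joint angles; "qvel": joint speeds; "tau": joint torques, N m; "tool_pos": TCP position; "orientation": TCP orientation; "force": force on the tool from outside, world axes, zero at the start; "moment": the same for the moment, N m; "opening": finger opening in m.
Only numpy, scipy, OpenCV 4.12 (cv2) and the standard library are available. Lean on these libraries where they do the work, as an engineer would, in place of code of your own. Each camera call takes 0.05 s, during which the arm holds its last target. There are 200 camera calls.

## Working session

There is one attempt and no reset: what is moved stays moved. The work goes in short steps, Python scripts to look and compute and a shell command to move; the robot and the scene stay as the last step left them, time stands still between calls to the robot, and variables do not carry over. Pictures are saved under pics/ and viewed, about 8 in all and at most 12, crops included, and the job is handed in when it is done.

```bash
mkdir -p pics; cat > h.py <<'E'
from plant import *
import numpy as np, cv2
def snap(n,f=None):
    p=camera_params(n); im,d=snapshot(n)
    if f: cv2.imwrite('pics/'+f,im[:,:,::-1])
    return im,d,p
def w(p,u,v,z):  # depth z
    R=cv2.Rodrigues(np.array(p['rvec'],float))[0]
    c=np.array([(u-p['cx'])/p['fx']*z,(v-p['cy'])/p['fy']*z,z])
    return R.T@(c-np.array(p['tvec']).ravel())
def ray(p,u,v,h): # hit plane z=h
    a=w(p,u,v,0.);b=w(p,u,v,1.);t=(h-a[2])/(b[2]-a[2]);return a+t*(b-a)
def proj(p,X):
    R=cv2.Rodrigues(np.array(p['rvec'],float))[0];c=R@np.array(X)+np.array(p['tvec']).ravel()
    return np.array([p['fx']*c[0]/c[2]+p['cx'],p['fy']*c[1]/c[2]+p['cy']])
E
python3 - <<'E'
from h import *
o=get_obs();print({k:np.round(v,3) for k,v in o.items()})
for n in('top','scene'):
    im,d,p=snap(n,n+'0.png');print(n,{k:np.round(v,3) for k,v in p.items()})
    for t in ['blank1_c','crate','disc','stand','lens','mirror','pin','pot_c','chisel','stored_c']:
        try:
            for b in boxes_of(n,t):
                u,v=b['xy'];z=d[int(v),int(u)]
                print(n,t,round(b['confidence'],2),np.round([u,v]),np.round(w(p,u,v,z),3))
        except Exception as e: print(t,e)
E
```

```text
{'clock': np.float64(0.0), 'joint_pos': array([-5.9179e+01,  2.0593e+01,  6.3600e-01, -1.8000e-02, -7.0135e+01,
       -1.6508e+01]), 'qvel': array([ 0.115,  0.073, -0.076, -0.018, -0.059,  0.03 ]), 'tau': array([ 2.0000e-03, -5.8272e+01,  2.9305e+01,  6.9980e+00,  7.0000e-03,
       -0.0000e+00]), 'tool_pos': array([ 0.167, -0.654,  0.226]), 'orientation': array([ 96.171,  89.906, 110.477]), 'force': array([-0.29 , -0.7  ,  0.542]), 'moment': array([-0.023,  0.039, -0.07 ]), 'opening': np.float64(0.088)}
top {'fx': np.float64(488.172), 'fy': np.float64(488.172), 'cx': np.float64(320.795), 'cy': np.float64(187.701), 'rvec': array([ 2.145, -2.116,  0.135]), 'tvec': array([0.097, 0.595, 1.028])}
top blank1_c 0.91 [316. 239.] [0.476 0.11  0.131]
top blank1_c 0.29 [447. 172.] [ 0.615 -0.151  0.137]
top crate 0.64 [427. 178.] [ 0.622 -0.133  0.018]
top disc 0.68 [424. 179.] [ 0.622 -0.128  0.007]
top stand 0.75 [264. 170.] [0.639 0.238 0.01 ]
top lens 0.65 [261. 169.] [0.641 0.243 0.011]
top lens 0.23 [444. 169.] [ 0.621 -0.146  0.136]
top mirror 0.9 [262. 211.] [0.534 0.223 0.116]
top pi
[... 501 characters left out ...]
c 0.8 [252. 196.] [0.464 0.005 0.1  ]
scene blank1_c 0.78 [287. 184.] [0.489 0.093 0.105]
scene disc 0.84 [235. 304.] [ 0.644 -0.169  0.038]
scene disc 0.34 [231. 285.] [ 0.645 -0.165  0.123]
scene disc 0.25 [180. 235.] [ 0.473 -0.185  0.121]
scene stand 0.78 [364. 215.] [0.634 0.229 0.011]
scene mirror 0.91 [339. 173.] [0.547 0.212 0.11 ]
scene mirror 0.69 [363. 217.] [0.634 0.224 0.009]
scene mirror 0.36 [323. 307.] [ 0.78  -0.037  0.073]
scene pin 0.56 [334. 177.] [0.477 0.263 0.002]
scene pot_c 0.66 [320. 307.] [ 0.779 -0.044  0.077]
scene chisel 0.69 [368. 162.] [0.505 0.367 0.019]
scene stored_c 0.69 [230. 285.] [ 0.644 -0.167  0.124]
scene stored_c 0.19 [368. 215.] [0.641 0.236 0.012]
```

View pics/top0.png

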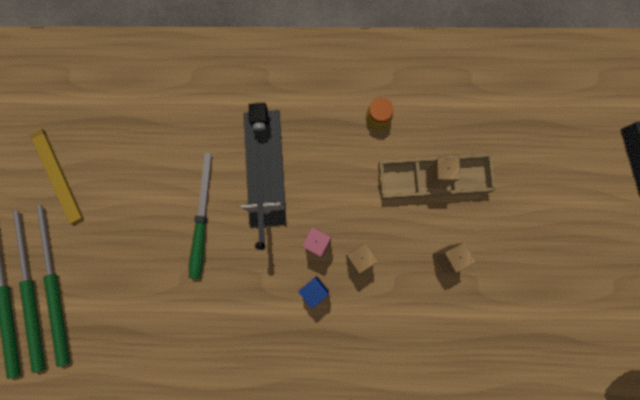

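View pics/scene0.png

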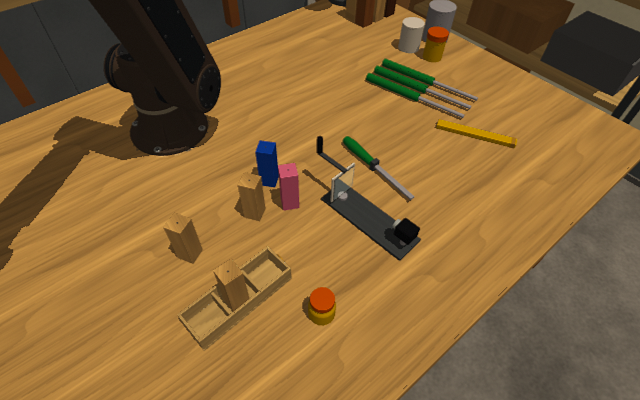

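The top view shows: wood blanks at (361,258) and (459,257), stored blank at (447,168), pink look-alike at (317,241), blue look-alike at (314,292), crate cols 380–492, pot at (380,110), mirror at (262,206), pin at (261,244) and camera at (259,112). The scene view agrees, with wood at (251,197) and (184,238), pink at (289,187) and blue at (267,164). The two wood ones standing on the bench are meant. I'll measure with depth and confirm in one crop.

```bash
python3 - <<'E'
from h import *
im,d,p=snap('top')
v,u=np.mgrid[0:400,0:640]
R=cv2.Rodrigues(np.array(p['rvec'],float))[0]
C=np.stack([(u-p['cx'])/p['fx']*d,(v-p['cy'])/p['fy']*d,d],-1)
W=(C-np.array(p['tvec']).ravel())@R
def rect(m,n):
    k,l,s,c=cv2.connectedComponentsWithStats(m.astype(np.uint8))
    for i in range(1,k):
        if s[i,4]<25: continue
        P=W[l==i];r=cv2.minAreaRect((P[:,:2]*1000).astype(np.float32))
        print(n,np.round(c[i]),s[i,4],'mean',np.round(np.median(P,0),3),'rect c',np.round(r[0]),'size',np.round(r[1]),'ang',round(r[2],1), 'rgb',im[l==i].mean(0).round())
z=W[:,:,2];ok=d>0
rect(ok&(z>.115)&(z<.145)&(u>200)&(u<520),'tall')
rect(ok&(z>.145)&(z<.2)&(u>200)&(u<520),'pin')
rect(ok&(z>.04)&(z<.06)&(u>370)&(u<510)&(v>140)&(v<210),'rim')
rect(ok&(z>.06)&(z<.09)&(u>200)&(u<520),'mid')
rect(ok&(z>.095)&(z<.115)&(u>200)&(u<300),'mirror')
rect(ok&(z>.006)&(z<.014)&(u>235)&(u<300)&(v>90)&(v<240),'base')
rect(ok&(z>.008)&(z<.05)&(u>180)&(u<220)&(v>140)&(v<290),'chisel')
a=cv2.resize(im[90:310,180:510],None,fx=2.4,fy=2.4,interpolation=cv2.INTER_CUBIC)
cv2.imwrite('pics/crop.png',a[:,:,::-1])
E
```

```text
tall [447. 169.] 539 mean [ 0.621 -0.151  0.135] rect c [ 622. -153.] size [44. 45.] ang 0.3 rgb [120.  95.  64.]
tall [260. 224.] 173 mean [0.506 0.225 0.117] rect c [504. 225.] size [99. 13.] ang 6.1 rgb [59. 56. 52.]
tall [316. 241.] 486 mean [0.473 0.111 0.13 ] rect c [473. 111.] size [44. 44.] ang 63.5 rgb [149.  93. 102.]
tall [362. 258.] 497 mean [0.441 0.019 0.129] rect c [441.  20.] size [44. 44.] ang 34.0 rgb [128. 102.  69.]
tall [459. 257.] 543 mean [ 0.446 -0.172  0.129] rect c [ 446. -173.] size [44. 44.] ang 28.3 rgb [123.  97.  65.]
tall [313. 292.] 516 mean [0.373 0.115 0.129] rect c [372. 116.] size [44. 44.] ang 40.7 rgb [ 40.  62. 106.]
pin [259. 245.] 61 mean [0.462 0.221 0.164] rect c [462. 221.] size [15. 14.] ang 48.6 rgb [41. 34. 27.]
rim [435. 176.] 1057 mean [ 0.618 -0.134  0.049] rect c [ 624. -147.] size [ 83. 250.] ang 4.4 rgb [112.  92.  64.]
rim [433. 179.] 59 mean [ 0.612 -0.132  0.052] rect c [ 612. -142.] size [59. 29.] ang 45.4 rgb [62. 48. 31.]
mid [380. 109.] 475 mean [ 0.764 -0.023  0.075] rect c [766. -24.] size [53. 51.] ang 3.3 rgb [141.  82.
[... 280 characters left out ...]
208.] size [ 2. 41.] ang 7.7 rgb [72. 66. 60.]
mid [445. 258.] 80 mean [ 0.443 -0.156  0.075] rect c [ 448. -157.] size [28. 58.] ang 76.8 rgb [64. 49. 31.]
mirror [260. 205.] 146 mean [0.548 0.225 0.109] rect c [546. 229.] size [14. 82.] ang 0.2 rgb [112. 106.  97.]
base [264. 161.] 2850 mean [0.659 0.236 0.01 ] rect c [665. 240.] size [231.  86.] ang 5.1 rgb [58. 57. 55.]
base [275. 218.] 301 mean [0.529 0.209 0.01 ] rect c [530. 210.] size [34. 50.] ang 6.0 rgb [31. 30. 29.]
base [253. 219.] 131 mean [0.526 0.259 0.01 ] rect c [526. 260.] size [34. 21.] ang 7.1 rgb [39. 36. 31.]
chisel [199. 225.] 1225 mean [0.496 0.375 0.023] rect c [534. 380.] size [ 31. 283.] ang 88.8 rgb [68. 87. 65.]
```

View pics/crop.png

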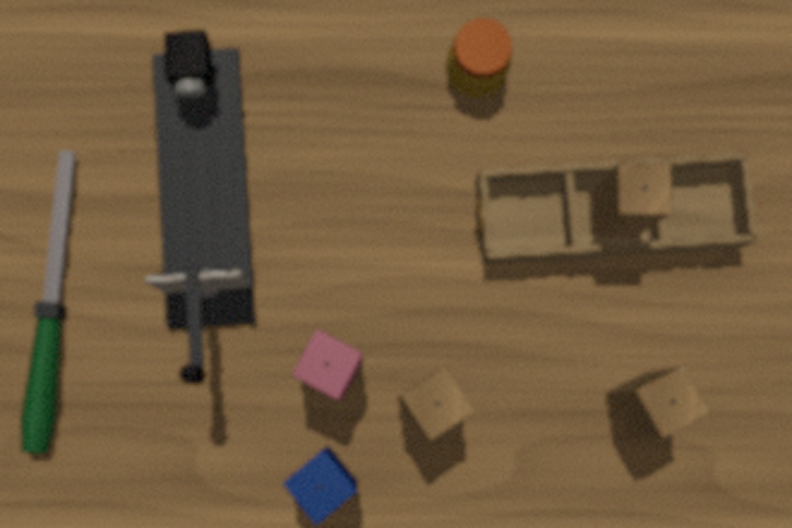

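The crop confirms it: loose wooden blanks at crop (437,403) and (672,400). Pink (327,365) and blue (320,487) are look-alikes. The pin is at (192,373), and the crate's +y end is on the left, facing the stand. Sizes and heights all match. Next I'll work out the tool axes.

```bash
cat >> h.py <<'E'
from scipy.spatial.transform import Rotation as Ro
def tool():
    o=get_obs();R=Ro.from_euler('xyz',o['orientation'],degrees=True).as_matrix();return o,R
def go(x,y,z,jaw):
    o,R=tool();dl=R.T@(np.array([x,y,z])-o['tool_pos'])*1000
    yj=np.degrees(np.arctan2(R[1,1],R[0,1]));t=(jaw-yj+90)%180-90
    # tool x down: +twist about x = clockwise from above => -yaw
    print('t',o['clock'],'tcp',np.round(o['tool_pos'],4),'x',R[:,0].round(3),'jaw',round(yj,1),'j6',round(o['joint_pos'][5]),'F',np.round(o['force'],1),'open',round(o['opening'],4))
    print(' lin',dl.round(1),'dist',np.linalg.norm(dl).round(),'twist rad',round(-np.radians(t),3),'or',round(-np.radians(t-180*np.sign(t)),3))
E
python3 - <<'E'
from h import *
print(tcp_to_grasp)
o,R=tool();print(R.round(3))
for j in(28.3,118.3): go(.446,-.173,.19,j)
E
```

```text
0.0188
[[-0.    -0.247  0.969]
 [-0.     0.969  0.247]
 [-1.    -0.    -0.   ]]
t 1.15 tcp [ 0.1668 -0.654   0.2266] x [-0. -0. -1.] jaw 104.3 j6 -17 F [ 0.2 -0.3  0.9] open 0.0877
 lin [ 36.6 397.1 389.4] dist 557.0 twist rad 1.327 or -1.815
t 1.15 tcp [ 0.1668 -0.654   0.2266] x [-0. -0. -1.] jaw 104.3 j6 -17 F [ 0.2 -0.3  0.9] open 0.0877
 lin [ 36.6 397.1 389.4] dist 557.0 twist rad -0.244 or 2.897
```

```bash
python3 -m pendant '[{"claw":75,"linear":[3,29,28.5],"twist":0},{"claw":75,"linear":[3,29,28.5],"twist":0},{"claw":75,"linear":[3,29,28.5],"twist":0},{"claw":75,"linear":[3,29,28.5],"twist":0},{"claw":75,"linear":[3,29,28.5],"twist":0},{"claw":75,"linear":[3,29,28.5],"twist":0},{"claw":75,"linear":[3,29,28.5],"twist":0},{"claw":75,"linear":[3,29,28.5],"twist":0},{"claw":75,"linear":[3,29,28.5],"twist":0},{"claw":75,"linear":[3,29,28.5],"twist":0}]'
python3 -m pendant '[{"claw":75,"linear":[0,27,26],"twist":0},{"claw":75,"linear":[0,27,26],"twist":0},{"claw":75,"linear":[0,27,26],"twist":0},{"claw":75,"linear":[0,27,26],"twist":0},{"claw":75,"linear":[0,0,0],"twist":0.12},{"claw":75,"linear":[0,0,0],"twist":0.12},{"claw":75,"linear":[0,0,0],"twist":0.12},{"claw":75,"linear":[0,0,0],"twist":0.12},{"claw":75,"linear":[0,0,0],"twist":0.12},{"claw":75,"linear":[0,0,0],"twist":0.12}]'
python3 -c "
from h import *
go(.446,-.173,.085,28.3)"
```

```text
clock: 1.98
tool_pos: [0.372, -0.3008, 0.1969]
orientation: [-33.1, 89.9, -18.8]
force: [0.8, -0.4, 0.3]
opening: 0.0753
clock: 2.82
tool_pos: [0.4455, -0.1721, 0.1967]
orientation: [27.9, 90.0, 0.7]
force: [0.4, -0.0, -0.1]
opening: 0.0749
t 2.8167 tcp [ 0.4455 -0.1721  0.1967] x [ 0.  0. -1.] jaw 62.7 j6 -120 F [ 0.4 -0.  -0.1] open 0.0749
 lin [111.7  -0.6   0.9] dist 112.0 twist rad 0.601 or -2.541
```

```bash
python3 -m pendant '[{"claw":75,"linear":[5,0,0],"twist":-0.121},{"claw":75,"linear":[5,0,0],"twist":-0.121},{"claw":75,"linear":[5,0,0],"twist":-0.121},{"claw":75,"linear":[5,0,0],"twist":-0.121},{"claw":75,"linear":[5,0,0],"twist":-0.121},{"claw":75,"linear":[5,0,0],"twist":-0.121},{"claw":75,"linear":[5,0,0],"twist":-0.121},{"claw":75,"linear":[5,0,0],"twist":-0.121},{"claw":75,"linear":[0,0,0],"twist":0},{"claw":75,"linear":[0,0,0],"twist":0}]'
python3 -c "
from h import *
go(.446,-.173,.085,118.3)
im,d,p=snap('wrist','w1.png')
print(proj(p,[.446,-.173,.13]))"
```

```text
clock: 3.65
tool_pos: [0.4453, -0.1722, 0.1566]
orientation: [165.7, 90.0, -166.0]
force: [-0.1, -0.2, 0.1]
opening: 0.075
t 3.65 tcp [ 0.4453 -0.1722  0.1566] x [-0. -0. -1.] jaw 118.3 j6 -64 F [-0.1 -0.2  0.1] open 0.075
 lin [71.6 -1.   0.3] dist 72.0 twist rad 0.0 or -3.142
[321.083662   229.82918277]
```

View pics/w1.png

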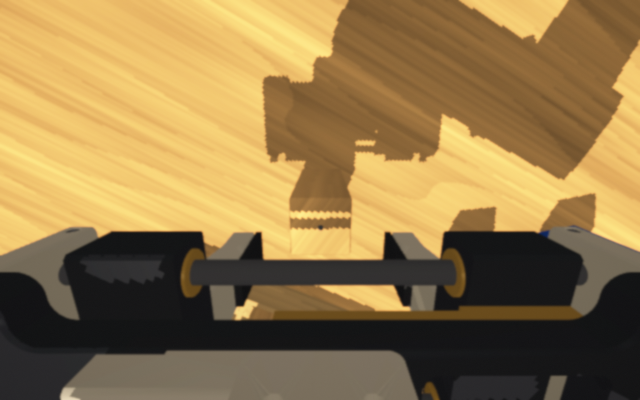

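The wrist view shows the blank's top between the fingers, columns 290–351, with its centre dot at (321,227). The prediction was (321,230), so it is well aligned. I'll descend and grip.

```bash
python3 -m pendant '[{"claw":75,"linear":[18,0,0],"twist":0},{"claw":75,"linear":[18,0,0],"twist":0},{"claw":75,"linear":[18,0,0],"twist":0},{"claw":75,"linear":[18,0,0],"twist":0},{"claw":20,"linear":[0,0,0],"twist":0},{"claw":20,"linear":[0,0,0],"twist":0},{"claw":20,"linear":[0,0,0],"twist":0},{"claw":20,"linear":[0,0,0],"twist":0},{"claw":20,"linear":[0,0,0],"twist":0},{"claw":20,"linear":[0,0,0],"twist":0}]'
python3 -m pendant '[{"claw":20,"linear":[0,0,0],"twist":0},{"claw":20,"linear":[0,0,0],"twist":0},{"claw":20,"linear":[-15,0,0],"twist":0},{"claw":20,"linear":[-20,0,0],"twist":0},{"claw":20,"linear":[-20,0,0],"twist":0},{"claw":20,"linear":[-15,0,0],"twist":0},{"claw":20,"linear":[0,0,0],"twist":0},{"claw":20,"linear":[0,0,0],"twist":0},{"claw":20,"linear":[0,0,0],"twist":0},{"claw":20,"linear":[0,0,0],"twist":0}]'
python3 -c "
from h import *
go(.630,-.227,.165,184.4)"
```

```text
clock: 4.53
tool_pos: [0.4461, -0.1723, 0.0855]
orientation: [-32.6, 89.9, -4.1]
force: [-0.3, -0.1, 3.1]
opening: 0.0441
clock: 5.37
tool_pos: [0.4446, -0.1721, 0.1535]
orientation: [143.5, 89.9, 172.0]
force: [0.1, -0.2, -1.5]
opening: 0.0441
t 5.3667 tcp [ 0.4446 -0.1721  0.1535] x [-0.002  0.    -1.   ] jaw 118.5 j6 -64 F [ 0.1 -0.2 -1.5] open 0.0441
 lin [ -11.9 -136.7  136.7] dist 194.0 twist rad -1.15 or 1.992
```

```bash
python3 -m pendant '[{"claw":20,"linear":[-2.4,-27.3,27.3],"twist":0},{"claw":20,"linear":[-2.4,-27.3,27.3],"twist":0},{"claw":20,"linear":[-2.4,-27.3,27.3],"twist":0},{"claw":20,"linear":[-2.4,-27.3,27.3],"twist":0},{"claw":20,"linear":[-2.4,-27.3,27.3],"twist":0},{"claw":20,"linear":[0,0,0],"twist":-0.115},{"claw":20,"linear":[0,0,0],"twist":-0.115},{"claw":20,"linear":[0,0,0],"twist":-0.115},{"claw":20,"linear":[0,0,0],"twist":-0.115},{"claw":20,"linear":[0,0,0],"twist":-0.115}]'
python3 -m pendant '[{"claw":20,"linear":[0,0,0],"twist":-0.115},{"claw":20,"linear":[0,0,0],"twist":-0.115},{"claw":20,"linear":[0,0,0],"twist":-0.115},{"claw":20,"linear":[0,0,0],"twist":-0.115},{"claw":20,"linear":[0,0,0],"twist":-0.115},{"claw":20,"linear":[0,0,0],"twist":0},{"claw":20,"linear":[0,0,0],"twist":0},{"claw":20,"linear":[0,0,0],"twist":0},{"claw":20,"linear":[0,0,0],"twist":0},{"claw":20,"linear":[0,0,0],"twist":0}]'
python3 -c "
from h import *
go(.630,-.227,.093,184.4)
im,d,p=snap('wrist','w2.png')
im,d,p=snap('scene');a=cv2.resize(im[230:370,140:340],None,fx=3.5,fy=3.5);cv2.imwrite('pics/s2.png',a[:,:,::-1])"
```

```text
clock: 6.2
tool_pos: [0.6299, -0.2269, 0.1645]
orientation: [110.8, 89.8, 172.6]
force: [0.0, 0.2, -1.0]
opening: 0.0437
clock: 7.03
tool_pos: [0.6304, -0.227, 0.1663]
orientation: [71.7, 90.0, 166.0]
force: [-0.3, 0.7, -0.7]
opening: 0.044
t 7.0333 tcp [ 0.6304 -0.227   0.1663] x [-0.  0. -1.] jaw -175.7 j6 7 F [-0.3  0.7 -0.7] open 0.044
 lin [73.3  0.4 -0. ] dist 73.0 twist rad -0.002 or 3.14
```

View pics/s2.png

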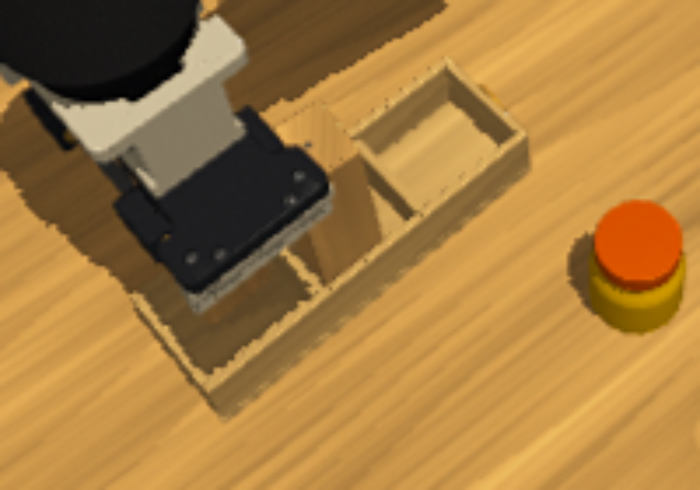

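The gripper is centred above the far cell, with the stored blank clear behind it and the disc's edge visible at crop (487,95). I'll lower and release.

```bash
python3 -m pendant '[{"claw":20,"linear":[15,0,0],"twist":0},{"claw":20,"linear":[15,0,0],"twist":0},{"claw":20,"linear":[15,0,0],"twist":0},{"claw":20,"linear":[13,0,0],"twist":0},{"claw":20,"linear":[10,0,0],"twist":0},{"claw":20,"linear":[4,0,0],"twist":0},{"claw":20,"linear":[0,0,0],"twist":0},{"claw":20,"linear":[0,0,0],"twist":0},{"claw":20,"linear":[0,0,0],"twist":0},{"claw":20,"linear":[0,0,0],"twist":0}]'
python3 -c "
from h import *
go(.630,-.227,.0915,184.4)"
```

```text
clock: 7.97
tool_pos: [0.6311, -0.2271, 0.0956]
orientation: [-104.6, 89.9, -10.2]
force: [-0.4, 0.0, -0.8]
opening: 0.044
t 7.9667 tcp [ 0.6311 -0.2271  0.0956] x [ 0.002 -0.    -1.   ] jaw -175.6 j6 8 F [-0.4  0.  -0.8] open 0.044
 lin [4.1 1.1 0.2] dist 4.0 twist rad 0.0 or -3.141
```

```bash
python3 -m pendant '[{"claw":20,"linear":[2,0,0],"twist":0},{"claw":20,"linear":[2,0,0],"twist":0},{"claw":20,"linear":[0,0,0],"twist":0},{"claw":20,"linear":[0,0,0],"twist":0},{"claw":50,"linear":[0,0,0],"twist":0},{"claw":70,"linear":[0,0,0],"twist":0},{"claw":75,"linear":[0,0,0],"twist":0},{"claw":75,"linear":[0,0,0],"twist":0},{"claw":75,"linear":[0,0,0],"twist":0},{"claw":75,"linear":[0,0,0],"twist":0}]'
python3 -m pendant '[{"claw":75,"linear":[-15,0,0],"twist":0},{"claw":75,"linear":[-25,0,0],"twist":0},{"claw":75,"linear":[-25,0,0],"twist":0},{"claw":75,"linear":[-15,0,0],"twist":0},{"claw":75,"linear":[0,0,0],"twist":0},{"claw":75,"linear":[0,0,0],"twist":0},{"claw":75,"linear":[0,0,0],"twist":0},{"claw":75,"linear":[0,0,0],"twist":0},{"claw":75,"linear":[0,0,0],"twist":0},{"claw":75,"linear":[0,0,0],"twist":0}]'
python3 -c "
from h import *
go(.441,.020,.175,124)
go(.441,.020,.175,34)"
```

```text
clock: 8.8
tool_pos: [0.6304, -0.227, 0.0904]
orientation: [77.1, 90.0, 171.5]
force: [-0.1, 0.3, -0.0]
opening: 0.0736
clock: 9.63
tool_pos: [0.6301, -0.2269, 0.1697]
orientation: [79.1, 89.9, 173.5]
force: [0.5, -0.3, -0.3]
opening: 0.0752
t 9.6333 tcp [ 0.6301 -0.2269  0.1697] x [-0.001  0.    -1.   ] jaw -175.6 j6 8 F [ 0.5 -0.3 -0.3] open 0.0752
 lin [ -5.  169.6 260.7] dist 311.0 twist rad 1.054 or -2.087
t 9.6333 tcp [ 0.6301 -0.2269  0.1697] x [-0.001  0.    -1.   ] jaw -175.6 j6 8 F [ 0.5 -0.3 -0.3] open 0.0752
 lin [ -5.  169.6 260.7] dist 311.0 twist rad -0.516 or 2.625
```

```bash
python3 -m pendant '[{"claw":68,"linear":[-0.6,21.2,32.6],"twist":0},{"claw":68,"linear":[-0.6,21.2,32.6],"twist":0},{"claw":68,"linear":[-0.6,21.2,32.6],"twist":0},{"claw":68,"linear":[-0.6,21.2,32.6],"twist":0},{"claw":68,"linear":[-0.6,21.2,32.6],"twist":0},{"claw":68,"linear":[-0.6,21.2,32.6],"twist":0},{"claw":68,"linear":[-0.6,21.2,32.6],"twist":0},{"claw":68,"linear":[-0.6,21.2,32.6],"twist":0},{"claw":68,"linear":[0,0,0],"twist":-0.103},{"claw":68,"linear":[0,0,0],"twist":-0.103}]'
python3 -m pendant '[{"claw":68,"linear":[0,0,0],"twist":-0.103},{"claw":68,"linear":[0,0,0],"twist":-0.103},{"claw":68,"linear":[0,0,0],"twist":-0.103},{"claw":68,"linear":[0,0,0],"twist":0},{"claw":68,"linear":[0,0,0],"twist":0},{"claw":68,"linear":[0,0,0],"twist":0},{"claw":68,"linear":[0,0,0],"twist":0},{"claw":68,"linear":[0,0,0],"twist":0},{"claw":68,"linear":[0,0,0],"twist":0},{"claw":68,"linear":[0,0,0],"twist":0}]'
python3 -c "
from h import *
go(.441,.020,.085,34)
im,d,p=snap('wrist','w3.png')
print(proj(p,[.441,.02,.13]))"
```

```text
clock: 10.47
tool_pos: [0.4403, 0.0219, 0.1758]
orientation: [-74.2, 89.9, 32.5]
force: [-0.2, 1.1, -0.4]
opening: 0.0675
clock: 11.3
tool_pos: [0.4413, 0.02, 0.1753]
orientation: [101.1, 90.0, -135.0]
force: [-0.4, 1.0, -0.3]
opening: 0.0681
t 11.3 tcp [0.4413 0.02   0.1753] x [-0. -0. -1.] jaw -146.1 j6 6 F [-0.4  1.  -0.3] open 0.0681
 lin [90.3  0.2  0.2] dist 90.0 twist rad -0.002 or 3.139
[323.32152895 221.06752481]
```

View pics/w3.png

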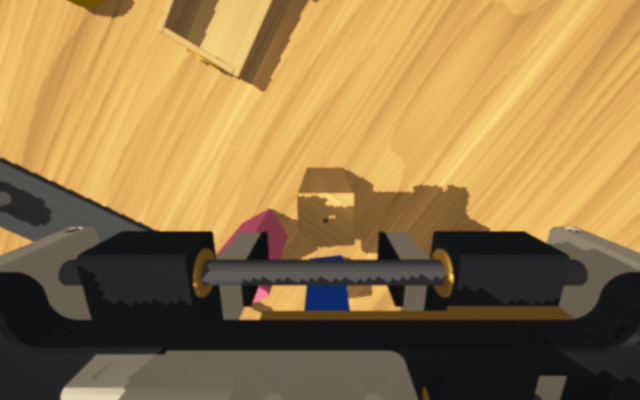

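The blank's dot is at (326,219), aligned to within 1 mm. The pink block is about 30 mm clear of the finger, and the brass disc shows on the crate end at about (203,58). Descending.

```bash
python3 -m pendant '[{"claw":68,"linear":[18,0,0],"twist":0},{"claw":68,"linear":[18,0,0],"twist":0},{"claw":68,"linear":[18,0,0],"twist":0},{"claw":68,"linear":[18,0,0],"twist":0},{"claw":68,"linear":[18,0,0],"twist":0},{"claw":68,"linear":[0,0,0],"twist":0},{"claw":20,"linear":[0,0,0],"twist":0},{"claw":20,"linear":[0,0,0],"twist":0},{"claw":20,"linear":[0,0,0],"twist":0},{"claw":20,"linear":[0,0,0],"twist":0}]'
python3 -m pendant '[{"claw":20,"linear":[0,0,0],"twist":0},{"claw":20,"linear":[0,0,0],"twist":0},{"claw":20,"linear":[0,0,0],"twist":0},{"claw":20,"linear":[-15,0,0],"twist":0},{"claw":20,"linear":[-20,0,0],"twist":0},{"claw":20,"linear":[-25,0,0],"twist":0},{"claw":20,"linear":[-20,0,0],"twist":0},{"claw":20,"linear":[0,0,0],"twist":0},{"claw":20,"linear":[0,0,0],"twist":0},{"claw":20,"linear":[0,0,0],"twist":0}]'
python3 -c "
from h import *
go(.618,-.067,.168,4.4)"
```

```text
clock: 12.18
tool_pos: [0.442, 0.0203, 0.0864]
orientation: [-100.0, 89.9, 23.9]
force: [-0.4, 0.3, 0.1]
opening: 0.0469
clock: 13.02
tool_pos: [0.4407, 0.0199, 0.1648]
orientation: [36.3, 90.0, 160.2]
force: [-0.4, -0.4, -1.9]
opening: 0.0437
t 13.0167 tcp [0.4407 0.0199 0.1648] x [-0.001  0.    -1.   ] jaw -146.1 j6 6 F [-0.4 -0.4 -1.9] open 0.0437
 lin [  -3.4  -98.7 -171. ] dist 197.0 twist rad 0.515 or -2.627
```

```bash
python3 -m pendant '[{"claw":20,"linear":[-0.7,-19.7,-34.2],"twist":0},{"claw":20,"linear":[-0.7,-19.7,-34.2],"twist":0},{"claw":20,"linear":[-0.7,-19.7,-34.2],"twist":0},{"claw":20,"linear":[-0.7,-19.7,-34.2],"twist":0},{"claw":20,"linear":[-0.7,-19.7,-34.2],"twist":0},{"claw":20,"linear":[0,0,0],"twist":0.103},{"claw":20,"linear":[0,0,0],"twist":0.103},{"claw":20,"linear":[0,0,0],"twist":0.103},{"claw":20,"linear":[0,0,0],"twist":0.103},{"claw":20,"linear":[0,0,0],"twist":0.103}]'
python3 -c "
from h import *
go(.618,-.067,.095,4.4)
im,d,p=snap('top');a=cv2.resize(im[120:240,360:520],None,fx=4,fy=4);cv2.imwrite('pics/t4.png',a[:,:,::-1])"
```

```text
clock: 13.85
tool_pos: [0.6176, -0.0671, 0.1665]
orientation: [90.2, 89.8, -175.7]
force: [-0.2, -0.0, -2.1]
opening: 0.0438
t 13.85 tcp [ 0.6176 -0.0671  0.1665] x [-0.004 -0.    -1.   ] jaw -175.9 j6 -8 F [-0.2 -0.  -2.1] open 0.0438
 lin [71.5 -0.7  0.1] dist 72.0 twist rad -0.005 or 3.136
```

View pics/t4.png

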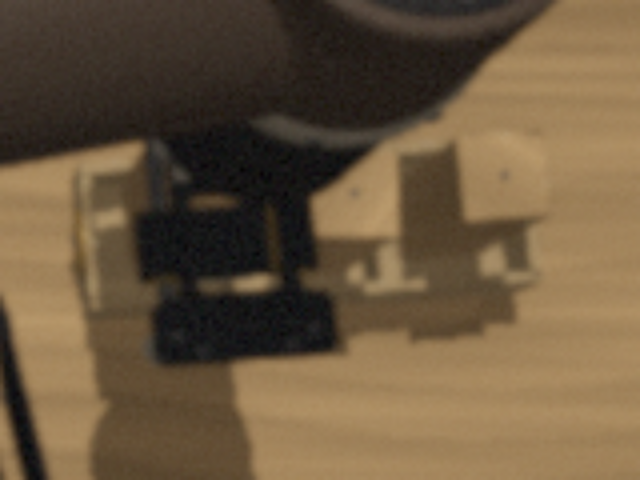

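The far blank (dot at crop (503,175)) stands upright in its cell and the stored one (352,190) is undisturbed. The gripper is over the near cell. Lowering.

```bash
python3 -m pendant '[{"claw":20,"linear":[15,0,0],"twist":0},{"claw":20,"linear":[15,0,0],"twist":0},{"claw":20,"linear":[15,0,0],"twist":0},{"claw":20,"linear":[13,0,0],"twist":0},{"claw":20,"linear":[8,0,0],"twist":0},{"claw":20,"linear":[4,0,0],"twist":0},{"claw":20,"linear":[2,0,0],"twist":0},{"claw":20,"linear":[2,0,0],"twist":0},{"claw":20,"linear":[0,0,0],"twist":0},{"claw":20,"linear":[0,0,0],"twist":0}]'
python3 -m pendant '[{"claw":20,"linear":[0,0,0],"twist":0},{"claw":20,"linear":[0,0,0],"twist":0},{"claw":50,"linear":[0,0,0],"twist":0},{"claw":70,"linear":[0,0,0],"twist":0},{"claw":75,"linear":[0,0,0],"twist":0},{"claw":75,"linear":[0,0,0],"twist":0},{"claw":75,"linear":[0,0,0],"twist":0},{"claw":75,"linear":[0,0,0],"twist":0},{"claw":75,"linear":[0,0,0],"twist":0},{"claw":75,"linear":[0,0,0],"twist":0}]'
python3 -m pendant '[{"claw":75,"linear":[-20,0,0],"twist":0},{"claw":75,"linear":[-25,0,0],"twist":0},{"claw":75,"linear":[-25,0,0],"twist":0},{"claw":75,"linear":[-25,0,0],"twist":0},{"claw":75,"linear":[-25,0,0],"twist":0},{"claw":50,"linear":[-10,0,0],"twist":0},{"claw":50,"linear":[0,0,0],"twist":0},{"claw":50,"linear":[0,0,0],"twist":0},{"claw":50,"linear":[0,0,0],"twist":0},{"claw":50,"linear":[0,0,0],"twist":0}]'
python3 -c "
from h import *
go(.462,.221,.225,96)"
```

```text
clock: 14.73
tool_pos: [0.6188, -0.0669, 0.0954]
orientation: [-90.4, 89.9, 4.0]
force: [-0.6, 0.1, -1.7]
opening: 0.0438
clock: 15.57
tool_pos: [0.6185, -0.0669, 0.0948]
orientation: [111.4, 90.0, -154.2]
force: [0.8, -0.5, -0.2]
opening: 0.0748
clock: 16.4
tool_pos: [0.6177, -0.067, 0.2233]
orientation: [89.3, 89.9, -176.3]
force: [-0.0, -0.2, -0.5]
opening: 0.0514
t 16.4 tcp [ 0.6177 -0.067   0.2233] x [-0.002 -0.    -1.   ] jaw -175.6 j6 -7 F [-0.  -0.2 -0.5] open 0.0514
 lin [ -1.4 133.2 299.1] dist 327.0 twist rad 1.543 or -1.599
```

```bash
python3 -m pendant '[{"claw":50,"linear":[0,16.6,37.3],"twist":0},{"claw":50,"linear":[0,16.6,37.3],"twist":0},{"claw":50,"linear":[0,16.6,37.3],"twist":0},{"claw":50,"linear":[0,16.6,37.3],"twist":0},{"claw":50,"linear":[0,16.6,37.3],"twist":0},{"claw":50,"linear":[0,16.6,37.3],"twist":0},{"claw":50,"linear":[0,16.6,37.3],"twist":0},{"claw":50,"linear":[0,16.6,37.3],"twist":0},{"claw":50,"linear":[0,0,0],"twist":-0.1225},{"claw":50,"linear":[0,0,0],"twist":-0.1225}]'
python3 -m pendant '[{"claw":50,"linear":[0,0,0],"twist":-0.1225},{"claw":50,"linear":[0,0,0],"twist":-0.1225},{"claw":50,"linear":[0,0,0],"twist":-0.1225},{"claw":50,"linear":[0,0,0],"twist":-0.1225},{"claw":50,"linear":[0,0,0],"twist":-0.1225},{"claw":50,"linear":[0,0,0],"twist":-0.1225},{"claw":50,"linear":[0,0,0],"twist":-0.1225},{"claw":50,"linear":[0,0,0],"twist":-0.1225},{"claw":50,"linear":[0,0,0],"twist":0},{"claw":50,"linear":[0,0,0],"twist":0}]'
python3 -c "
from h import *
go(.462,.221,.123,75)
im,d,p=snap('wrist','w5.png')
print(proj(p,[.462,.221,.165]))
im,d,p=snap('top','t5.png')"
```

```text
clock: 17.23
tool_pos: [0.4616, 0.2224, 0.224]
orientation: [111.4, 89.9, -139.6]
force: [-0.2, -1.1, 0.0]
opening: 0.0501
clock: 18.07
tool_pos: [0.4628, 0.2201, 0.2241]
orientation: [58.0, 89.9, -137.6]
force: [-0.5, 0.2, 0.1]
opening: 0.05
t 18.0667 tcp [0.4628 0.2201 0.2241] x [-0.001 -0.001 -1.   ] jaw -105.6 j6 27 F [-0.5  0.2  0.1] open 0.05
 lin [101.1  -0.8   1. ] dist 101.0 twist rad -0.011 or 3.131
[322.15346659 216.53069587]
```

View pics/w5.png

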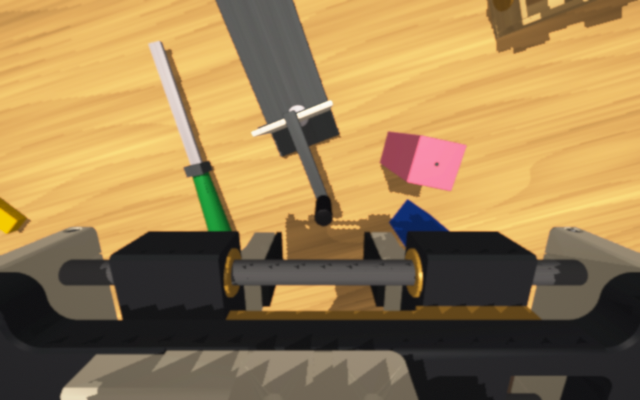

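The pin top is at about (323,215) in the wrist view, against a prediction of (322,217), so it is centred between the fingers. The chisel and pink block are clear. Descending to the pin and closing.

```bash
python3 -m pendant '[{"claw":50,"linear":[20,-0.8,1],"twist":0},{"claw":50,"linear":[20,0,0],"twist":0},{"claw":50,"linear":[20,0,0],"twist":0},{"claw":50,"linear":[20,0,0],"twist":0},{"claw":18,"linear":[18,0,0],"twist":0},{"claw":10,"linear":[0,0,0],"twist":0},{"claw":10,"linear":[0,0,0],"twist":0},{"claw":10,"linear":[0,0,0],"twist":0},{"claw":10,"linear":[0,0,0],"twist":0},{"claw":10,"linear":[0,0,0],"twist":0}]'
python3 -c "
from h import *
for y in(5.2,5.8,6.4):
    r=np.radians(y);ax=np.array([.462,.221])+.09*np.array([np.cos(r),np.sin(r)])
    D=np.array([.624,-.147])+.123*np.array([-np.sin(.077),np.cos(.077)])
    v=D-ax;ph=np.arctan2(v[1],v[0]);a=(r-ph)/2;q=r-a+np.pi
    for f in (.33,.66,1): print(y,a.round(3),(ax+.09*np.array([np.cos(r-a*f+np.pi),np.sin(r-a*f+np.pi)])).round(4),end=' ')
    print()
go(.4775,.2815,.126,75)"
```

```text
clock: 19.0
tool_pos: [0.4629, 0.2219, 0.1281]
orientation: [-121.4, 89.9, 43.2]
force: [-0.2, 1.2, 0.7]
opening: 0.0156
5.2 0.709 [0.4626 0.242 ] 5.2 0.709 [0.468  0.2623] 5.2 0.709 [0.4783 0.2813] 
5.8 0.715 [0.4624 0.2422] 5.8 0.715 [0.4676 0.2627] 5.8 0.715 [0.4779 0.2819] 
6.4 0.72 [0.4622 0.2423] 6.4 0.72 [0.4673 0.263 ] 6.4 0.72 [0.4776 0.2825] 
t 19.0 tcp [0.4629 0.2219 0.1281] x [ 0.001  0.001 -1.   ] jaw -105.4 j6 27 F [-0.2  1.2  0.7] open 0.0156
 lin [  2.2 -61.4   1.8] dist 61.0 twist rad -0.007 or 3.134
```

```bash
python3 -m pendant '[{"claw":10,"linear":[0,-6.7,1.8],"twist":0},{"claw":10,"linear":[0,-6.7,1.8],"twist":0},{"claw":10,"linear":[0,-6.7,1.8],"twist":0},{"claw":10,"linear":[0,-7,0.2],"twist":0},{"claw":10,"linear":[0,-7,0.2],"twist":0},{"claw":10,"linear":[0,-7,0.1],"twist":0},{"claw":10,"linear":[0,-7,-1.6],"twist":0},{"claw":10,"linear":[0,-7,-1.6],"twist":0},{"claw":10,"linear":[0,-7,-1.6],"twist":0},{"claw":10,"linear":[0,0,0],"twist":0}]'
python3 -m pendant '[{"claw":10,"linear":[0,0,0],"twist":0},{"claw":10,"linear":[0,0,0],"twist":0},{"claw":10,"linear":[0,0,0],"twist":0},{"claw":10,"linear":[0,0,0],"twist":0},{"claw":10,"linear":[0,0,0],"twist":0},{"claw":10,"linear":[0,0,0],"twist":0},{"claw":10,"linear":[0,0,0],"twist":0},{"claw":10,"linear":[0,0,0],"twist":0},{"claw":10,"linear":[0,0,0],"twist":0},{"claw":10,"linear":[0,0,0],"twist":0}]'
python3 - <<'E'
from h import *
go(.4779,.2819,.126,75)
im,d,p=snap('top')
v,u=np.mgrid[0:400,0:640]
R=cv2.Rodrigues(np.array(p['rvec'],float))[0]
C=np.stack([(u-p['cx'])/p['fx']*d,(v-p['cy'])/p['fy']*d,d],-1)
W=(C-np.array(p['tvec']).ravel())@R; z=W[:,:,2]
def rect(m,n):
    k,l,s,c=cv2.connectedComponentsWithStats(m.astype(np.uint8))
    for i in range(1,k):
        if s[i,4]<25: continue
        P=W[l==i];r=cv2.minAreaRect((P[:,:2]*1000).astype(np.float32))
        print(n,np.round(c[i]),s[i,4],np.round(np.median(P,0),3),np.round(r[0]),np.round(r[1]),round(r[2],1))
rect((z>.115)&(z<.15)&(u>370)&(u<520)&(v<215),'blank')
rect((z>.04)&(z<.06)&(u>370)&(u<510)&(v>140)&(v<210),'rim')
rect((z>.09)&(z<.113)&(u>230)&(u<300)&(v>170)&(v<240),'mirror')
cv2.imwrite('pics/t6.png',cv2.resize(im[80:290,180:520],None,fx=2.3,fy=2.3)[:,:,::-1])
E
```

```text
clock: 19.83
tool_pos: [0.4778, 0.2819, 0.1275]
orientation: [80.1, 89.9, -115.4]
force: [-4.0, -3.2, 7.7]
opening: 0.0152
clock: 20.67
tool_pos: [0.4773, 0.2813, 0.1275]
orientation: [69.4, 89.9, -126.0]
force: [-3.3, -2.4, 4.4]
opening: 0.0154
t 20.6667 tcp [0.4773 0.2813 0.1275] x [-0.001 -0.001 -1.   ] jaw -105.4 j6 24 F [-3.3 -2.4  4.4] open 0.0154
 lin [ 1.5 -0.7 -0.4] dist 2.0 twist rad -0.007 or 3.134
blank [484. 164.] 560 [ 0.632 -0.226  0.135] [ 633. -228.] [45. 45.] 2.8
blank [403. 170.] 525 [ 0.618 -0.063  0.136] [620. -65.] [44. 44.] 4.7
blank [447. 169.] 535 [ 0.621 -0.151  0.135] [ 622. -153.] [45. 44.] 90.0
rim [430. 180.] 834 [ 0.599 -0.122  0.049] [ 624. -147.] [ 83. 250.] 4.3
rim [467. 175.] 79 [ 0.62  -0.208  0.05 ] [ 622. -217.] [60. 30.] 48.5
rim [395. 182.] 49 [ 0.599 -0.049  0.051] [609. -55.] [60. 29.] 48.4
rim [433. 179.] 61 [ 0.607 -0.132  0.05 ] [ 612. -143.] [60. 29.] 46.4
mirror [250. 197.] 49 [0.562 0.25  0.109] [563. 251.] [34.  7.] 54.2
mirror [268. 211.] 55 [0.534 0.212 0.108] [535. 212.] [35.  7.] 53.3
```

View pics/t6.png

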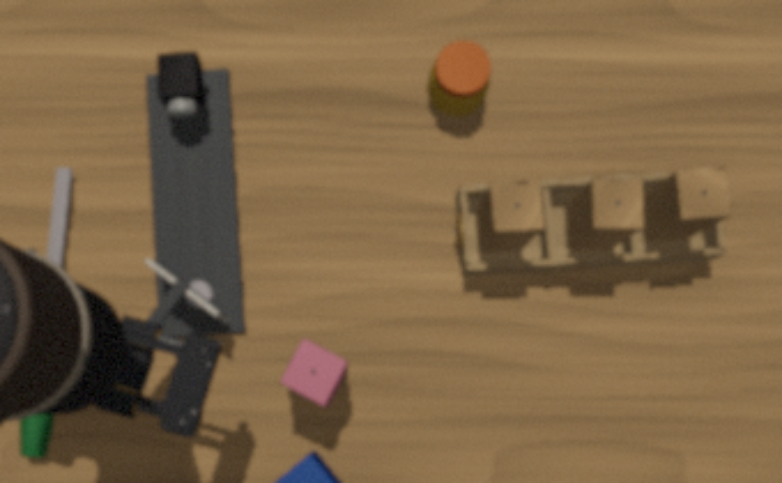

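Top view: all three blanks stand in their cells at crop x = 517, 617 and 703. The pot and chisel have not moved, and the mirror is turned towards the disc. Measured frame angle 54° gives a sightline of about −77°, and the disc is at −76°, a miss of about 5 mm. Handing in.

```bash
python3 -c "
from h import *
o=get_obs();print(o['clock'],o['force'],o['opening'],np.abs(o['qvel']).max())
close_job()"
```

```text
20.7167 [-3.74458203 -2.80463035  6.21078059] 0.015716694197977187 0.0663889135545371
the job is handed in; nothing more can be done
```

I stood the two wooden blanks upright in the crate's end cells and let go of them. I then gripped the mirror's pin, turned the mirror about 0.72 rad, and handed the job in at 20.7 s while still holding it.

Last checks, from the top camera just before hand-in:
- **Blanks:** they stand about 3 mm from their cell centres. Their tops are at 0.135–0.136 m, as expected for standing on the crate floor.
- **Stored blank:** it measures the same as at the start.
- **Pot and chisel:** they look unmoved in the picture; I did not measure them again.
- **Mirror:** its frame measured about 54°, which puts the sightline at about −77°. The disc lies at −76°, so the miss is roughly 5 mm against the 30 mm allowed.
- **Grip:** the fingers were closed on the pin at 15.7 mm, with an outside force of about 5 N sideways and 4–6 N upwards, and the arm was still.

No check failed or disagreed. The near-disc blank was let go about 2 mm above the floor, and the picture afterwards shows it upright. I did not check for real through the stand's own camera, as it was not available; the mirror angle comes from geometry only.

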